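# Seat the heating block and hold the thermometer at mid-depth

## Robot

A 6-joint arm with a two-finger parallel gripper is mounted at the origin on the work surface. World frame = base frame: x ahead of the robot, y to its left, z up, the work surface at z = 0. Lengths are in m, angles in rad, forces in N, time in s.
With the tool pointing down it reaches from about 0.225 to 0.725 m from the base axis. Payload 3.1 kg.
Tool frame: the origin (TCP) lies at the very end of the fingers, on their centre line; the grasp point (between the pads) lies 19 mm behind it (r.grip_depth is the distance from the TCP to the grasp point, in m); z points along the fingers, y is the line along which they close (so a half turn about z gives the same grasp; the last joint's range is limited). The gripper opens to 85 mm and grips with 20 to 120 N. Pads are 22 mm wide; open, the fingers measure 114 mm over their backs; the gripper's body (76 mm by 85 mm) begins 54 mm behind the grasp point. The pads swing forward as they close: fully open they stand 13 mm farther back than shut.
Start: joints at [-1.387, 0.048, 0.099, 1.622, 0, 1.443], TCP at [0.161, -0.5, 0.204] pointing down, gripper open.
Joint ranges: [-2.91, 2.91], [-0.99, 1.94], [-1.21, 1.42], [-2.12, 2.29], [-1.49, 1.47], [-3.14, 3.14]. Speed limits (rad/s): [2.79, 2.79, 3.14, 3.14, 3.14, 3.14].

## Interface

Orientations are given as a unit quaternion [x, y, z, w].
In Python, from bench import r gives the robot as it stands. The module is installed in compiled form; this text tells all that it offers.
- The arm moves only by the tool arm_command, never from a script. Its argument "rows" is a list of rows, each a list of 7 numbers: the turn, a rotation vector about the tool's x, y, z in units of 6 degrees (1.0 is 6 degrees), then the shift along the tool's x, y, z in units of 40 mm (1.0 is 40 mm), then the finger opening in mm, from 0 to 85.4. A call has 1 to 12 rows; each row is the pose to reach, as a shift and turn from the pose commanded when the call began, along the tool's axes at that moment; what a row does not reach only later rows make up. A row lasts 1/12 s, in which the tool goes at most 41.7 mm and 7.16 degrees, less where a joint would pass 70% of its speed; a pose out of reach is approached as far as the arm can. A call with a gripper value outside its range is refused whole. The fingers move at their own pace and stop on an object; "newtons" is the grip in N (left out, the last holds). Time passes only in rows, so rows that repeat a pose let the fingers close. It gives the time, the measured TCP pose, the force, the opening and the grip force at its end, in the units of the state.
- r.get_state(): the state, without advancing time (a new reading comes with each control period).
- r.grab_frame(name): name is "side" or "top"; returns (picture, depth): 480x640x3 uint8, red, green, blue; 480x640 float32, m along the optical axis (not along the pixel's ray), 0 where there is no reading.
- r.calibration(name): a dict with "fx", "fy", "cx", "cy" (pixels), "origin" and "rotation" of the camera in the world. Camera axes: x right, y up, looking along -z (the intrinsics and any distortion apply to the point x, -y, -z); pixel columns grow to the right and rows downward; lengths in m; the calibration is good to about 2 mm. A picture is of the moment at which its call begins. calibration takes no time and is no camera call.
- r.job_done(): hands the job in; it is judged then, once.
The state is a dict: "time": time; "q": joint angles; "joint_velocities": joint speeds; "tau": joint torques, N m; "tool_pos": TCP position; "ee_rot": TCP orientation; "wrist_force": force on the tool from outside, world axes, zero at the start; "ft_torque": the same for the moment, N m; "grip_width": opening from 0.0 (shut) to 1.0 (fully open); "gripper_force": force on a finger pad.
Only numpy, scipy, OpenCV 4.12 (cv2) and the standard library are available. Lean on these libraries where they do the work, as an engineer would, in place of code of your own. Each camera call takes 0.05 s, during which the arm holds its last target. There are 200 camera calls.

## Task

Slide the aluminium block standing in the dry-bath heater square and flush into the far left corner of the heater's well (far and left as seen from the robot), with its thermometer still fully down. Then take the thermometer by its body and draw it straight up 40 mm, without lifting or shifting the block, and finish holding it still at that height for the mid-depth reading: the job ends with the thermometer in your grip, not let go. Leave the other things on the bench alone.

Things in the scene. Friction and masses are not known exactly. Their poses are not given: they have to be found in the camera images.
- heater: Dry-bath heater, a white box fixed to the bench, turned up to 15 degrees. Origin on the bench under the middle of its well; x away from the robot, y left, z up. The well, open above, is 116 (x) by 166 mm (y) inside; its bare floor is 55 mm above the bench, with a rim all round 20 mm higher and 14 mm thick. A sloping control panel, at most 75 mm high, reaches 78 mm nearer the robot from the rim.
- well_corner (a point): Far left inside corner of the heater's well, at floor level (55 mm above the bench). Axes of the heater: x points to the far wall, y to the left wall, z up; both walls meet here, and the well lies towards -x and -y.
- block_center (a point): Centre, half-way up, of the loose aluminium block on the well's floor: 90 (its x) by 76 (its y) by 75 mm high, about 0.9 kg (slides at 3 to 5 N), 55 mm proud of the rim: push its sides above the rim. Axes as the heater's, but up to 8 degrees of yaw. It starts some 8 to 18 mm off the far and 15 to 55 mm off the left wall. Flush, its centre is 45 mm from the far and 38 mm from the left wall.
- bore_mouth (a point): Mouth of the vertical thermometer bore in the block's top, 31 mm to the far side and 22 mm to the left (block's x, y) of the block's centre and 37.5 mm above it; 9 mm across, 62 mm deep. The block's other holes, three wide and one narrower, are empty tube holes.
- probe_body (a point): Centre of the grip body of the loose cable-free stem thermometer in the bore, about 0.1 kg: upright round grey body 28 mm across, 66 mm high, display on top; below it a steel stem 8 mm across, its tip 107 mm below this point. z: long axis. Fully down, this point is 45 mm above the bore's mouth and the body 12 mm clear of the block. Slides freely; pulled askew it binds and shifts the block.
- spare_block: Bystander: a second aluminium block with many small holes, 90 by 76 by 75 mm, on the bench to the right. Origin at the centre of its underside.
- tip_box: Bystander: blue pipette tip box, 122 by 84 mm, 61 mm high, on the bench to the left. Origin at the centre of its underside.
- reagent: Bystander: glass bottle with blue cap, 62 mm across, 130 mm high, on the bench to the left. Origin at the centre of its underside.
- spray: Bystander: white spray bottle with red trigger, 76 mm across, 220 mm high, on the bench at the far right. Origin at the centre of its underside.
Things that resemble listed ones, but are neither listed nor needed, are in the scene too. Of the things that look like the part that bears probe_body, the smaller one is meant.

How it is judged:
On the way, in this order (a step that is already met when the one before it is completed fails the run):
1. the block stands square and flush in the far left corner of the well, the thermometer still fully down (x of block_center in the frame of well_corner above -0.0475 m and y of block_center in the frame of well_corner above -0.0405 m and z of block_center in the frame of well_corner below 0.0395 m and angle between the x axis of block_center and the x axis of well_corner, either way round below 0.035 rad and angle between block_center's own z axis and vertical below 0.035 rad and z of probe_body in the frame of block_center below 0.0875 m), for 0.3 s.
2. the thermometer is drawn up 40 mm out of its bore, held by the fingers (z of probe_body in the frame of block_center between 0.1165 and 0.1285 m and contact force between the fingers and probe above 1 N), for 0.2 s.
At the end, for the whole second after the job is handed in: The fingers hold the thermometer still, 40 mm (within 6) up from fully down, in line with its bore within 3 degrees, pressing the block under 6 N; the block on the well floor within 3.5 mm and 2.6 degrees of flush in the far left corner, untouched by the robot (all of step 2 and x of block_center in the frame of well_corner above -0.0485 m and y of block_center in the frame of well_corner above -0.0415 m and z of block_center in the frame of well_corner below 0.0395 m and angle between the x axis of block_center and the x axis of well_corner, either way round below 0.045 rad and angle between block_center's own z axis and vertical below 0.035 rad and angle between the z axis of probe_body and the z axis of block_center, either way round below 0.052 rad and contact force between probe and block below 6 N and contact force between each of the arm, the fingers and block below 0.5 N and linear speed of each of probe, block below 0.01 m/s); the arm keeps its last pose, push and grip.
It fails at once if the thermometer's stem pulled out of its bore (z of probe_body in the frame of block_center above 0.1425 m).
It fails at once if the thermometer jammed or wrenched in its bore (over 25 N) (contact force between probe and block above 25 N).
It fails at once if the block lifted or tipped (z of block_center in the frame of well_corner above 0.0435 m or angle between block_center's own z axis and vertical above 0.1 rad).
It fails at once if a bystander moved more than 15 mm (distance of any of spare_block, tip_box, reagent, spray from where it was at the start of the episode above 0.015 m).
It also fails if it takes over 61 s, if anything falls off the work surface, if the arm or the gripper's body presses on something with over 40 N, if the wrist force passes 120 N, or if a joint passes its speed limit or range.

## Working session

There is one attempt and no reset: what is moved stays moved. The work goes in short steps, Python scripts to look and compute and a tool call to move; the robot and the scene stay as the last step left them, time stands still between calls to the robot, and variables do not carry over. Pictures are saved under pics/ and viewed, at most 10 in all, crops included, and the job is handed in when it is done.

Besides the shell and the picture viewer there is one more tool, called after ">>>" as name([rows], argument=value, ...), one row to a line, values as JSON. arm_command: Moves the arm, as the interface text tells. Its arguments: {"type":"object","properties":{"rows":{"type":"array","items":{"type":"array","items":{"type":"number"}}},"newtons":{"type":"number"}},"required":["rows"]}

```bash
mkdir -p pics
cat > h.py <<'E'
import numpy as np, cv2
from bench import r
def grab(n,f=None):
    p,d=r.grab_frame(n)
    if f: cv2.imwrite(f'pics/{f}.png',p[...,::-1])
    np.savez(f'{n}.npz',p=p,d=d); return p,d
def cloud(n,d):
    c=r.calibration(n); v,u=np.mgrid[0:480,0:640]
    P=np.stack([(u-c['cx'])/c['fx']*d,-(v-c['cy'])/c['fy']*d,-d],-1)
    return P@np.array(c['rotation']).T+np.array(c['origin'])
E
python3 - <<'E'
from h import *
for n in('top','side'):
    grab(n,n+'0'); print({k:np.round(v,4).tolist() for k,v in r.calibration(n).items()})
s=r.get_state(); print(s)
E
```

```text
{'fx': 449.4646, 'fy': 449.4646, 'cx': 322.1809, 'cy': 239.5791, 'origin': [0.3423, 0.0473, 1.2568], 'rotation': [-0.0542, 0.0688, 0.7078, -0.7009]}
{'fx': 490.7375, 'fy': 490.7375, 'cx': 323.2477, 'cy': 243.2209, 'origin': [-0.0043, 0.7754, 0.7092], 'rotation': [-0.1453, 0.4681, 0.8254, -0.2803]}
{'time': 0.1, 'q': array([-1.38678946e+00,  4.86691493e-02,  9.77163431e-02,  1.62198785e+00,
        7.08842837e-06,  1.44300951e+00]), 'joint_velocities': array([ 0.00060103, -0.00194013,  0.00132256,  0.00065074,  0.00025516,
       -0.00133599]), 'tau': array([ 2.60516426e-03, -3.39851689e+01,  3.20935571e+01,  1.58075447e-02,
       -2.56410948e-05, -8.26559301e-07]), 'tool_pos': array([ 0.16093538, -0.49907625,  0.20311906]), 'ee_rot': array([ 9.87872112e-01,  1.55266035e-01, -2.65918344e-05, -1.07184204e-03]), 'wrist_force': array([ 0.09087324, -0.06195367, -0.13101457]), 'ft_torque': array([-0.01936403,  0.03447495, -0.0118896 ]), 'gripper_force': 0.0, 'grip_width': 1.0051585540973482}
```

Rotation is a quaternion.

View pics/top0.png

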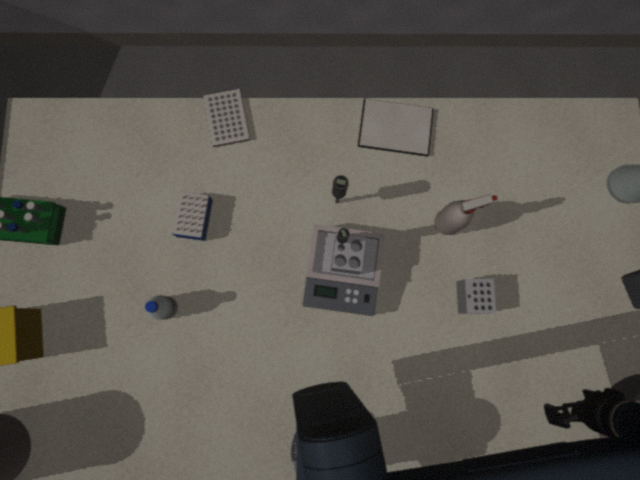

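View pics/side0.png

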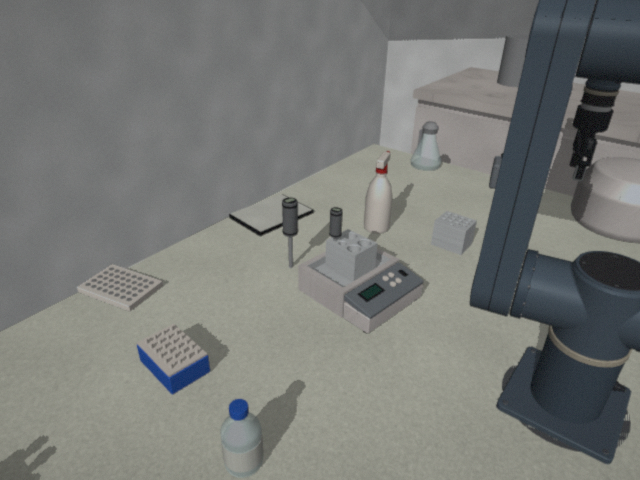

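The top view shows the heater around (343,270), with the block at (347,255) and the probe at (343,236). The larger decoy thermometer is at (340,187). In the side view the probe is at (336,222) and the decoy at (290,215).

```bash
cat >> h.py <<'E'
from scipy.spatial.transform import Rotation as R
def cloud(n,d):
    c=r.calibration(n); v,u=np.mgrid[0:480,0:640]
    P=np.stack([(u-c['cx'])/c['fx']*d,-(v-c['cy'])/c['fy']*d,-d],-1)
    return R.from_quat(c['rotation']).apply(P.reshape(-1,3)).reshape(480,640,3)+np.array(c['origin'])
def rect(Q):
    (c,s,a)=cv2.minAreaRect((Q[:,:2]*1000).astype(np.float32)); return np.round(c,1),np.round(s,1),round(a,2)
E
python3 - <<'E'
from h import *
for n in('top','side'):
    d=np.load(n+'.npz')['d']; C=cloud(n,d); np.save(n+'C.npy',C)
    x,y,z=C[...,0],C[...,1],C[...,2]
    roi=(d>0)&(x>.28)&(x<.52)&(y>-.14)&(y<.17)
    print(n,'bench z',np.median(z[roi&(z<.02)]))
    print(np.histogram(z[roi],bins=np.arange(-.01,.24,.01)))
    for nm,lo,hi in(('all>.03',.03,.15),('rim',.068,.084),('block',.122,.138),('probe',.15,.23),('ptop',.198,.215)):
        m=(roi&(z>lo)&(z<hi)).astype(np.uint8)
        k,l,st,ce=cv2.connectedComponentsWithStats(m)
        for i in range(1,k):
            if st[i,4]>25:
                Q=C[l==i]; print(nm,st[i,4],rect(Q),np.round(Q.mean(0),4),np.round(Q.min(0),3),np.round(Q.max(0),3))
p=np.load('top.npz')['p'][205:325,285:405]
cv2.imwrite('pics/topz.png',cv2.convertScaleAbs(cv2.resize(p,(600,600),interpolation=cv2.INTER_CUBIC)[...,::-1],alpha=1.6))
E
```

```text
top bench z 0.0008513557735689847
(array([2057, 3563,    0,    1,    0,   18, 1386, 1462, 1023,   46,   28,
         31,   33,  181,  236,    0,    0,    0,    0,    0,    0,    0,
          0,    0]), array([-0.01,  0.  ,  0.01,  0.02,  0.03,  0.04,  0.05,  0.06,  0.07,
        0.08,  0.09,  0.1 ,  0.11,  0.12,  0.13,  0.14,  0.15,  0.16,
        0.17,  0.18,  0.19,  0.2 ,  0.21,  0.22,  0.23]))
all>.03 4444 (array([447.3, -31.2]), array([194.2, 171.7]), 81.34) [ 0.4406 -0.0326  0.0716] [ 0.35  -0.137  0.043] [0.52  0.074 0.137]
rim 1229 (array([462.1, -35.2]), array([200.4, 120.2]), 87.63) [ 0.4459 -0.035   0.0733] [ 0.399 -0.137  0.068] [0.52  0.066 0.084]
rim 47 (array([492.9, -25.3]), array([25.5, 21.7]), 36.02) [ 0.4933 -0.0238  0.0708] [ 0.482 -0.038  0.068] [ 0.504 -0.012  0.082]
rim 56 (array([487.2, -63. ]), array([25.1, 20.2]), 19.48) [ 0.4878 -0.0623  0.0711] [ 0.476 -0.073  0.068] [ 0.499 -0.049  0.084]
block 412 (array([494.3, -42. ]), array([76. , 61.7]), 81.99) [ 0.4916 -0.0432  0.1302] [ 0.46  -0.083  0.123] [ 0.52  -0.001  0.137]
side bench z 0.0002692880758584648
(
[... 192 characters left out ...]
1,  0.02,  0.03,  0.04,  0.05,  0.06,  0.07,
        0.08,  0.09,  0.1 ,  0.11,  0.12,  0.13,  0.14,  0.15,  0.16,
        0.17,  0.18,  0.19,  0.2 ,  0.21,  0.22,  0.23]))
all>.03 5350 (array([442.8, -29.2]), array([203.2, 164.4]), 81.73) [ 0.4365 -0.0092  0.0714] [ 0.35  -0.136  0.03 ] [0.52  0.081 0.133]
rim 1045 (array([458.6, -31.5]), array([203.2,  95.4]), 81.44) [ 0.4477 -0.0201  0.0726] [ 0.405 -0.136  0.068] [0.52  0.07  0.079]
rim 222 (array([474.5, -25.8]), array([90.4, 42.3]), 49.42) [ 0.4785 -0.0205  0.0761] [ 0.459 -0.074  0.068] [0.519 0.003 0.084]
block 438 (array([492.8, -38.6]), array([80.5, 59.8]), 84.19) [ 0.4894 -0.0366  0.1284] [ 0.46  -0.081  0.122] [0.52  0.003 0.133]
```

View pics/topz.png

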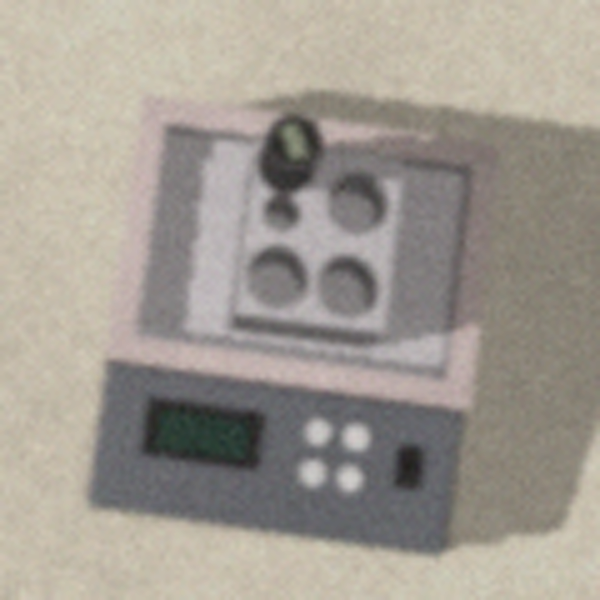

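Run:
```python
from h import *
for n in('top','side'):
    C=np.load(n+'C.npy'); d=np.load(n+'.npz')['d']; p=np.load(n+'.npz')['p'].astype(int)
    x,y,z=C[...,0],C[...,1],C[...,2]
    roi=(d>0)&(x>.3)&(x<.68)&(y>-.16)&(y<.12)
    for nm,lo,hi in(('rim',.069,.082),('block',.122,.138),('body',.15,.2),('ptop',.2,.235)):
        m=(roi&(z>lo)&(z<hi)).astype(np.uint8)
        k,l,st,ce=cv2.connectedComponentsWithStats(m)
        for i in range(1,k):
            if st[i,4]>12:
                Q=C[l==i]; print(n,nm,st[i,4],rect(Q),np.round(np.median(Q,0),4),np.round(Q.min(0),3),np.round(Q.max(0),3),ce[i].round())
# pick: rays from top crop corners onto planes
c=r.calibration('top')
def ray(u,v,z):
    g=R.from_quat(c['rotation']).apply([(u-c['cx'])/c['fx'],-(v-c['cy'])/c['fy'],-1]); o=np.array(c['origin']); return (o+g*(z-o[2])/g[2])[:2].round(4)
f=lambda a,b:(285+(a+.5)/5-.5,205+(b+.5)/5-.5)
for nm,a,b,z in(('rimFL',147,98,.075),('rimFR',495,140,.075),('rimNL',107,362,.075),('rimNR',470,410,.075),('inFL',167,126,.075),('inFR',470,165,.075),('inNL_floor',140,333,.055),('inNR',447,375,.075),
  ('bNL',235,318,.13),('bNR',388,333,.13),('bFR',404,180,.13),('bFL',254,165,.13),('ptop',295,140,.208)): print(nm,ray(*f(a,b),z))
```

```text
top rim 1628 (array([493.8, -38.7]), array([194.8, 174.9]), 81.65) [ 0.4586 -0.0395  0.0747] [ 0.402 -0.147  0.069] [0.593 0.065 0.082] [345. 263.]
top rim 28 (array([534.2, -67.2]), array([23.4, 13.6]), 88.54) [ 0.5345 -0.0661  0.0703] [ 0.527 -0.079  0.069] [ 0.541 -0.056  0.08 ] [355. 245.]
top rim 31 (array([496.3, -23.4]), array([15.5, 24. ]), 13.44) [ 0.4955 -0.0198  0.0704] [ 0.487 -0.036  0.069] [ 0.504 -0.012  0.079] [339. 260.]
top rim 33 (array([485.8, -61.7]), array([26. , 16.6]), 62.75) [ 0.487  -0.0599  0.0702] [ 0.476 -0.073  0.069] [ 0.498 -0.052  0.073] [354. 263.]
top block 23 (array([661.5, -23.4]), array([34.1, 11.7]), 87.45) [ 0.6581 -0.0197  0.1291] [ 0.656 -0.041  0.122] [ 0.668 -0.007  0.137] [339. 194.]
top block 604 (array([508.4, -44. ]), array([76. , 90.3]), 81.91) [ 0.5071 -0.0451  0.1305] [ 0.46  -0.086  0.123] [ 0.557 -0.001  0.137] [349. 253.]
top body 190 (array([667.5, -22.9]), array([36.9, 24.4]), 89.43) [ 0.6656 -0.0218  0.1902] [ 0.655 -0.041  0.151] [ 0.68  -0.005  0.197] [340. 186.]
top body 38 (array([535.2, -22.2]), array([27. , 11.9]), 59.19)
[... 1008 characters left out ...]
, array([25., 37.]), 0.42) [ 0.6647 -0.0101  0.176 ] [ 0.655 -0.037  0.15 ] [0.68  0.    0.193] [291. 209.]
side body 240 (array([537.6, -17.6]), array([27.5, 18.3]), 40.38) [ 0.5355 -0.0138  0.1759] [ 0.528 -0.033  0.151] [ 0.554 -0.006  0.2  ] [336. 225.]
side ptop 92 (array([541.4, -22.2]), array([28.5, 26.8]), 1.32) [ 0.5402 -0.0182  0.2076] [ 0.527 -0.036  0.2  ] [ 0.556 -0.009  0.211] [336. 211.]
rimFL [0.5922 0.0432]
rimFR [ 0.5678 -0.1435]
rimNL [0.4506 0.0654]
rimNR [ 0.4235 -0.1252]
inFL [0.5768 0.0326]
inFR [ 0.5543 -0.1295]
inNL_floor [0.4678 0.048 ]
inNR [ 0.442  -0.1136]
bNL [0.4671 0.    ]
bNR [ 0.4588 -0.077 ]
bFR [ 0.5369 -0.0873]
bFL [ 0.5453 -0.0109]
ptop [ 0.5432 -0.0266]
```

```bash
cat >> h.py <<'E'
H=np.radians(-8.2); ex=np.array([np.cos(H),np.sin(H),0]); ey=np.array([-np.sin(H),np.cos(H),0])
def go(p,yaw=H):
    s=r.get_state(); A=R.from_quat(s['ee_rot']); T=R.from_matrix(np.c_[[np.cos(yaw),np.sin(yaw),0],[np.sin(yaw),-np.cos(yaw),0],[0,0,-1]])
    print('turn',np.round(np.degrees((A.inv()*T).as_rotvec())/6,3),'shift',np.round(A.inv().apply(np.array(p)-s['tool_pos'])/.04,3),'t',s['time'],'F',s['wrist_force'].round(1),'pos',s['tool_pos'].round(4))
E
python3 -c "
from h import *
go([.499,-.110,.2])"
```

```text
turn [-2.100e-02  2.000e-03  4.344e+00] shift [11.028 -6.665  0.095] t 0.1 F [ 0.1 -0.1 -0.1] pos [ 0.1609 -0.4991  0.2031]
```

>>> arm_command([
  [0,0,0.3,0.4,-0.2,0,0],
  [0,0,0.7,1.2,-0.7,0,0],
  [0,0,1.1,2.0,-1.2,0,0],
  [0,0,1.5,2.8,-1.7,0,0],
  [0,0,1.9,3.6,-2.2,0,0],
  [0,0,2.3,4.4,-2.7,0,0],
  [0,0,2.7,5.2,-3.2,0,0],
  [0,0,3.1,6.0,-3.7,0,0],
  [0,0,3.5,6.8,-4.2,0,0],
  [0,0,3.9,7.6,-4.6,0,0],
  [0,0,4.2,8.2,-5.0,0,0],
  [0,0,4.3,8.5,-5.1,0,0],
], newtons=30)

```text
time: 1.1
tool_pos: [0.4234, -0.1978, 0.2037]
ee_rot: [0.998, -0.068, -0.0, -0.001]
wrist_force: [0.1, -0.1, 0.6]
grip_width: 0.0
gripper_force: 0.0
```

```bash
python3 -c "
from h import *
go([.499,-.110,.2]);go([.499,-.110,.094])"
```

```text
turn [-0.019  0.004  0.07 ] shift [ 1.576 -2.429  0.098] t 1.1 F [ 0.1 -0.1  0.6] pos [ 0.4234 -0.1978  0.2037]
turn [-0.019  0.004  0.07 ] shift [ 1.577 -2.424  2.748] t 1.1 F [ 0.1 -0.1  0.6] pos [ 0.4234 -0.1978  0.2037]
```

>>> arm_command([
  [0,0,0,0.3,-0.5,0,0],
  [0,0,0.07,0.8,-1.2,0,0],
  [0,0,0.07,1.2,-1.9,0,0],
  [0,0,0.07,1.5,-2.3,0.1,0],
  [0,0,0.07,1.57,-2.43,0.5,0],
  [0,0,0.07,1.57,-2.43,1.0,0],
  [0,0,0.07,1.57,-2.43,1.5,0],
  [0,0,0.07,1.57,-2.43,2.0,0],
  [0,0,0.07,1.57,-2.43,2.4,0],
  [0,0,0.07,1.57,-2.43,2.7,0],
  [0,0,0.07,1.57,-2.43,2.75,0],
  [0,0,0.07,1.57,-2.43,2.75,0],
])

```text
time: 2.1
tool_pos: [0.4967, -0.1133, 0.093]
ee_rot: [0.997, -0.073, -0.001, -0.0]
wrist_force: [-0.2, -0.3, -0.4]
grip_width: 0.005
gripper_force: 0.0
```

```bash
python3 -c "
from h import *
go([.499,-.110,.094]); grab('side','s1')"
```

```text
turn [-0.005  0.025 -0.027] shift [ 0.045 -0.09  -0.024] t 2.1 F [-0.2 -0.3 -0.4] pos [ 0.4967 -0.1133  0.093 ]
```

View pics/s1.png

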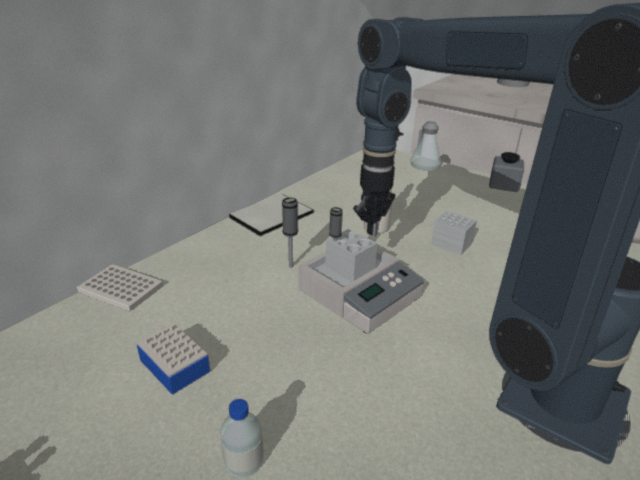

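Gripper stands just right of the block (tips about (372,235) px), and the probe at (336,222) is clear. I'll push left now.

>>> arm_command([
  [0,0,0,0.02,-0.15,0,0],
  [0,0,0,0.04,-0.3,0,0],
  [0,0,0,0.04,-0.4,0,0],
  [0,0,0,0.04,-0.5,0,0],
  [0,0,0,0.04,-0.6,0,0],
  [0,0,0,0.04,-0.7,0,0],
  [0,0,0,0.04,-0.8,0,0],
  [0,0,0,0.04,-0.9,0,0],
  [0,0,0,0.04,-1.0,0,0],
  [0,0,0,0.04,-1.1,0,0],
  [0,0,0,0.04,-1.2,0,0],
  [0,0,0,0.04,-1.3,0,0],
])

```text
time: 3.15
tool_pos: [0.5073, -0.0625, 0.0948]
ee_rot: [0.997, -0.073, 0.001, 0.0]
wrist_force: [-0.9, -5.1, 4.0]
grip_width: -0.002
gripper_force: 3.2
```

>>> arm_command([
  [0,0,0,0,-0.08,0,0],
  [0,0,0,0,-0.14,0,0],
  [0,0,0,0,-0.18,0,0],
  [0,0,0,0,-0.22,0,0],
  [0,0,0,0,-0.25,0,0],
  [0,0,0,0,-0.25,0,0],
])

```text
time: 3.65
tool_pos: [0.5087, -0.0523, 0.0948]
ee_rot: [0.997, -0.073, 0.001, 0.0]
wrist_force: [0.0, -4.7, 5.2]
grip_width: 0.001
gripper_force: 3.0
```

>>> arm_command([
  [0,0,0,0,-0.02,0,0],
  [0,0,0,0,-0.04,0,0],
  [0,0,0,0,-0.06,0,0],
  [0,0,0,0,-0.08,0,0],
  [0,0,0,0,-0.08,0,0],
  [0,0,0,0,-0.08,0,0],
])

```text
time: 4.15
tool_pos: [0.5091, -0.0493, 0.0948]
ee_rot: [0.997, -0.073, 0.0, 0.0]
wrist_force: [-0.0, -4.6, 5.4]
grip_width: -0.0
gripper_force: 3.2
```

>>> arm_command([
  [0,0,0,0,-0.02,0,0],
  [0,0,0,0,-0.04,0,0],
  [0,0,0,0,-0.06,0,0],
  [0,0,0,0,-0.06,0,0],
])

```text
time: 4.48
tool_pos: [0.5095, -0.047, 0.0948]
ee_rot: [0.997, -0.073, 0.0, 0.0]
wrist_force: [0.1, -4.5, 5.4]
grip_width: 0.001
gripper_force: 3.2
```

>>> arm_command([
  [0,0,0,0,-0.03,0,0],
  [0,0,0,0,-0.06,0,0],
  [0,0,0,0,-0.06,0,0],
])

```text
time: 4.73
tool_pos: [0.5098, -0.0445, 0.0948]
ee_rot: [0.997, -0.073, 0.0, 0.0]
wrist_force: [-0.7, -4.7, 5.9]
grip_width: 0.0
gripper_force: 3.1
```

>>> arm_command([
  [0,0,0,0,-0.03,0,0],
  [0,0,0,0,-0.06,0,0],
  [0,0,0,0,-0.06,0,0],
])

```text
time: 4.98
tool_pos: [0.5101, -0.044, 0.0949]
ee_rot: [0.997, -0.073, 0.0, 0.002]
wrist_force: [-1.1, -8.0, 4.6]
grip_width: -0.002
gripper_force: 5.0
```

```bash
cat >> h.py <<'E'
def look(tag):
    for n in('top','side'):
        p,d=grab(n,tag+n); C=cloud(n,d); np.save(n+'C.npy',C); x,y,z=C[...,0],C[...,1],C[...,2]
        roi=(d>0)&(x>.43)&(x<.605)&(y>-.16)&(y<.12)
        for nm,lo,hi in(('block',.122,.138),('ptop',.2,.215)):
            m=(roi&(z>lo)&(z<hi)).astype(np.uint8); k,l,st,ce=cv2.connectedComponentsWithStats(m)
            for i in range(1,k):
                if st[i,4]>30: Q=C[l==i]; print(n,nm,st[i,4],rect(Q),np.round(np.median(Q,0),4),ce[i].round())
E
python3 -c "
from h import *
look('a')"
```

```text
top block 272 (array([513.5,  17.3]), array([49.9, 81.5]), 81.46) [0.5065 0.025  0.1306] [322. 254.]
top block 53 (array([551.9,  -6.2]), array([23.2, 16.5]), 88.96) [ 0.5521 -0.0047  0.1305] [333. 235.]
top ptop 114 (array([549.2,  21.2]), array([26.1, 26.4]), 1.9) [0.5492 0.0212 0.2089] [323. 230.]
top ptop 54 (array([516.9,   6.2]), array([19.3, 25.6]), 89.05) [0.5126 0.0064 0.2119] [330. 244.]
side block 757 (array([513.7,  -4.2]), array([103.4,  92.2]), 80.84) [0.5121 0.0117 0.1294] [337. 251.]
side ptop 244 (array([502. , -40.9]), array([126.5,  26.1]), 73.46) [ 0.5    -0.0246  0.2085] [353. 214.]
side ptop 99 (array([549.4,  24.6]), array([25.3, 27.6]), 15.16) [0.5473 0.0276 0.2073] [321. 218.]
```

>>> arm_command([
  [0,0,0,0,-0.04,0,0],
  [0,0,0,0,-0.08,0,0],
  [0,0,0,0,-0.08,0,0],
  [0,0,0,0,-0.08,0,0],
])

```text
time: 5.42
tool_pos: [0.5102, -0.0437, 0.0953]
ee_rot: [0.997, -0.074, 0.0, 0.005]
wrist_force: [-3.8, -13.4, 6.8]
grip_width: -0.002
gripper_force: 7.9
```

```bash
python3 -c "
from h import *
go([.441,.016,.093])"
```

```text
turn [ 0.099 -0.013 -0.049] shift [-1.931 -1.221  0.042] t 5.4167 F [ -3.8 -13.4   6.8] pos [ 0.5102 -0.0437  0.0953]
```

>>> arm_command([
  [0,0,0,0,0.3,0,0],
  [0,0,0,0,0.7,0,0],
  [0,0,0,-0.4,0.8,0,0],
  [0,0,0,-0.9,0.8,0,0],
  [0,0,0,-1.4,0.8,0,0],
  [0,0,0,-1.9,0.7,0,0],
  [0,0,0,-2.0,0.4,0,30],
  [0,0,0,-2.0,0,0,30],
  [0,0,0,-2.0,-0.4,0,30],
  [0,0,0,-2.0,-0.8,0,30],
  [0,0,0,-2.0,-1.1,0,30],
  [0,0,0,-2.0,-1.1,0,30],
])

```text
time: 6.42
tool_pos: [0.4356, 0.0111, 0.0931]
ee_rot: [0.998, -0.067, -0.001, -0.005]
wrist_force: [0.0, -0.6, -0.7]
grip_width: 0.355
gripper_force: 0.0
```

```bash
python3 -c "
from h import *
go([.441,.016,.093]); look('b')
p=np.load('top.npz')['p'][195:315,265:385]
cv2.imwrite('pics/bz.png',cv2.convertScaleAbs(cv2.resize(p,(600,600),interpolation=cv2.INTER_CUBIC)[...,::-1],alpha=1.6))"
```

```text
turn [-0.085  0.026  0.081] shift [ 0.117 -0.139  0.003] t 6.4167 F [ 0.  -0.6 -0.7] pos [0.4356 0.0111 0.0931]
top ptop 45 (array([555.8,  18.4]), array([25.7, 13.2]), 62.57) [0.5562 0.0176 0.2093] [325. 228.]
side block 605 (array([516.3,   7.2]), array([79.7, 93.1]), 80.16) [0.5194 0.018  0.1293] [333. 251.]
side block 40 (array([438.3,  -4.5]), array([ 5.1, 16.3]), 79.78) [ 0.4384 -0.0049  0.1291] [369. 259.]
side block 37 (array([438.4,  36.7]), array([18. ,  9.8]), 14.12) [0.4355 0.0362 0.1325] [359. 267.]
side ptop 99 (array([549.5,  25. ]), array([26.8, 25.6]), 82.15) [0.5475 0.0274 0.2077] [321. 218.]
side ptop 67 (array([441. ,  70.7]), array([27.4, 17.1]), 25.04) [0.4373 0.071  0.2082] [351. 242.]
```

View pics/bz.png

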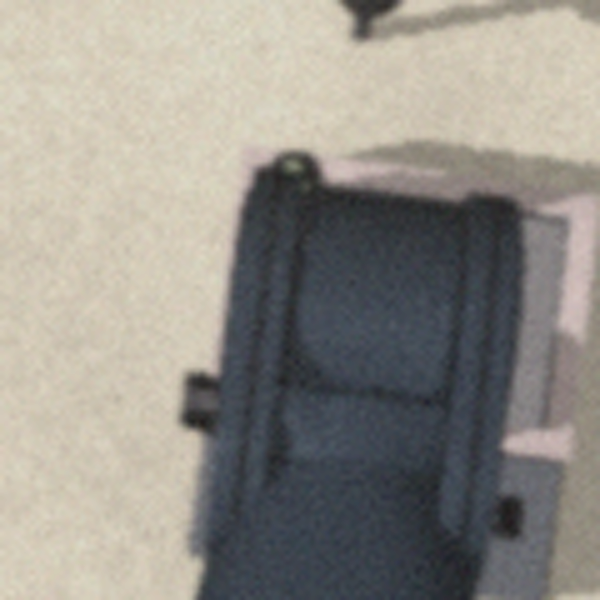

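The arm hides the block from above (block at about (290,180) in this crop), but the side depth gives its pose. I'll push far now.

>>> arm_command([
  [0,0,0.08,0.1,-0.13,0,30],
  [0,0,0.08,0.2,-0.13,0,30],
  [0,0,0.08,0.3,-0.13,0,30],
  [0,0,0.08,0.4,-0.13,0,30],
  [0,0,0.08,0.5,-0.13,0,30],
  [0,0,0.08,0.58,-0.13,0,30],
  [0,0,0.08,0.66,-0.13,0,30],
  [0,0,0.08,0.72,-0.13,0,30],
  [0,0,0.08,0.78,-0.13,0,30],
  [0,0,0.08,0.8,-0.13,0,30],
])

```text
time: 7.35
tool_pos: [0.4676, 0.0049, 0.0939]
ee_rot: [0.998, -0.07, -0.001, -0.005]
wrist_force: [-5.1, -0.8, 1.3]
grip_width: 0.351
gripper_force: 2.1
```

>>> arm_command([
  [0,0,0,0.03,0,0,30],
  [0,0,0,0.06,0,0,30],
  [0,0,0,0.08,0,0,30],
  [0,0,0,0.1,0,0,30],
  [0,0,0,0.1,0,0,30],
])

```text
time: 7.77
tool_pos: [0.4723, 0.0046, 0.094]
ee_rot: [0.998, -0.069, 0.0, -0.005]
wrist_force: [-3.6, -1.2, -0.5]
grip_width: 0.35
gripper_force: 1.5
```

>>> arm_command([
  [0,0,0,0.03,0,0,30],
  [0,0,0,0.06,0,0,30],
  [0,0,0,0.08,0,0,30],
  [0,0,0,0.1,0,0,30],
  [0,0,0,0.1,0,0,30],
])

```text
time: 8.18
tool_pos: [0.4724, 0.0046, 0.0939]
ee_rot: [0.998, -0.07, -0.004, -0.005]
wrist_force: [-12.5, 0.3, 4.4]
grip_width: 0.35
gripper_force: 5.8
```

>>> arm_command([
  [0,0,0,0.03,0,0,30],
  [0,0,0,0.06,0,0,30],
  [0,0,0,0.06,0,0,30],
])

```text
time: 8.43
tool_pos: [0.4724, 0.0046, 0.0938]
ee_rot: [0.998, -0.07, -0.006, -0.005]
wrist_force: [-16.9, 0.9, 8.5]
grip_width: 0.348
gripper_force: 8.5
```

>>> arm_command([
  [0,0,0,-0.3,0,0,30],
  [0,0,0,-0.7,0.1,0,0],
  [0,0,0,-0.8,0.6,0,0],
  [0,0,0,-0.8,1.1,0,0],
  [0,0,0,-0.8,1.6,0,0],
  [0,0,0,-0.5,1.9,0,0],
  [0,0,0,0,1.9,0,0],
  [0,0,0,0.5,1.9,0,0],
  [0,0,0,1.0,1.9,0,0],
  [0,0,0,1.25,1.8,0,0],
  [0,0,0,1.25,1.6,0,0],
  [0,0,0,1.25,1.6,0,0],
])

```text
time: 9.43
tool_pos: [0.5208, -0.0654, 0.094]
ee_rot: [0.998, -0.069, 0.002, -0.006]
wrist_force: [0.4, -0.3, -0.1]
grip_width: 0.002
gripper_force: 0.0
```

```bash
python3 -c "
from h import *
go([.518,-.043,.093]); look('c')"
```

```text
turn [-0.112 -0.021  0.054] shift [-0.146 -0.545  0.032] t 9.4333 F [ 0.4 -0.3 -0.1] pos [ 0.5208 -0.0654  0.094 ]
top block 561 (array([528.7,   2. ]), array([75.8, 91.4]), 81.36) [0.5261 0.0031 0.1305] [330. 245.]
top ptop 114 (array([561. ,  18.6]), array([26.4, 26.3]), 89.4) [0.561  0.0197 0.2087] [324. 225.]
top ptop 32 (array([518.5, -16.4]), array([21.9, 11.3]), 69.38) [ 0.5181 -0.0185  0.2108] [340. 243.]
side block 705 (array([529.8,   4.6]), array([79.7, 94.5]), 81.5) [0.5255 0.0118 0.1292] [333. 249.]
side block 54 (array([515.8, -60.8]), array([28.8, 14.9]), 48.2) [ 0.5141 -0.0572  0.131 ] [353. 237.]
side ptop 245 (array([514.4, -62.5]), array([123.9,  28.3]), 76.73) [ 0.5117 -0.0466  0.2082] [355. 209.]
side ptop 100 (array([561.2,  22.6]), array([26.2, 27.4]), 24.95) [0.5589 0.0259 0.2077] [317. 216.]
```

>>> arm_command([
  [-0.1,0,0.05,-0.1,-0.15,0,0],
  [-0.1,0,0.05,-0.1,-0.3,0,0],
  [-0.1,0,0.05,-0.1,-0.4,0,0],
  [-0.1,0,0.05,-0.1,-0.48,0,0],
  [-0.1,0,0.05,-0.1,-0.54,0,0],
  [-0.1,0,0.05,-0.1,-0.58,0,0],
  [-0.1,0,0.05,-0.1,-0.62,0,0],
  [-0.1,0,0.05,-0.1,-0.62,0,0],
])

```text
time: 10.2
tool_pos: [0.5179, -0.0454, 0.0945]
ee_rot: [0.997, -0.073, -0.001, 0.005]
wrist_force: [-3.4, -9.3, 2.7]
grip_width: -0.002
gripper_force: 4.7
```

>>> arm_command([
  [0,0,0,0,-0.04,0,0],
  [0,0,0,0,-0.08,0,0],
  [0,0,0,0,-0.08,0,0],
  [0,0,0,0,-0.08,0,0],
])

```text
time: 10.53
tool_pos: [0.5181, -0.0446, 0.0954]
ee_rot: [0.997, -0.074, -0.001, 0.007]
wrist_force: [-6.2, -12.5, 6.6]
grip_width: -0.002
gripper_force: 7.4
```

>>> arm_command([
  [0,0,0,0,0.3,0,0],
  [0,0,0,0,0.7,0,0],
  [0,0,0,0,0.8,-0.4,20],
  [0,0,0,0,0.8,-1.0,40],
  [0,0,0,0,0.8,-1.7,60],
  [0,0,0,0,0.8,-2.4,60],
  [0,0,0,0,0.8,-3.1,60],
  [0,0,0,0,0.8,-3.6,60],
  [0,0,0,0,0.8,-3.7,60],
  [0,0,0,0,0.8,-3.7,60],
])

```text
time: 11.37
tool_pos: [0.5159, -0.0701, 0.2437]
ee_rot: [0.997, -0.072, 0.002, 0.0]
wrist_force: [0.1, -0.3, -0.9]
grip_width: 0.703
gripper_force: 0.0
```

```bash
python3 -c "
from h import *
look('d');go([.561,.0205,.242])"
```

```text
top block 543 (array([528.1,   1.7]), array([76. , 90.5]), 81.57) [0.5241 0.003  0.1305] [330. 246.]
top ptop 113 (array([561.3,  18.6]), array([26.4, 26.5]), 88.99) [0.561  0.0198 0.2088] [324. 225.]
side block 716 (array([527.9,   4.4]), array([79.9, 93.9]), 80.86) [0.5253 0.0109 0.1292] [333. 249.]
side ptop 95 (array([561.5,  24.2]), array([26.2, 26.5]), 10.53) [0.5592 0.0269 0.2077] [317. 216.]
turn [-0.004  0.017 -0.01 ] shift [ 0.831 -2.401 -0.039] t 11.4667 F [ 0.4 -0.3 -0.3] pos [ 0.5143 -0.0698  0.2405]
```

>>> arm_command([
  [0,0,0,0.1,-0.4,0,60],
  [0,0,0,0.3,-1.0,0,60],
  [0,0,0,0.6,-1.7,0,60],
  [0,0,0,0.8,-2.3,0,60],
  [0,0,0,0.83,-2.45,0,60],
  [0,0,0,0.83,-2.45,0,60],
  [0,0,0,0.83,-2.45,0.2,60],
  [0,0,0,0.83,-2.45,0.6,60],
  [0,0,0,0.83,-2.45,1.1,60],
  [0,0,0,0.83,-2.45,1.6,60],
  [0,0,0,0.83,-2.45,2.0,60],
  [0,0,0,0.83,-2.45,2.1,60],
])

```text
time: 12.47
tool_pos: [0.5567, 0.0048, 0.1539]
ee_rot: [0.998, -0.06, -0.003, -0.007]
wrist_force: [-0.8, -0.6, -0.2]
grip_width: 0.7
gripper_force: 0.0
```

```bash
python3 -c "
from h import *
grab('side'); p=np.load('side.npz')['p'][150:270,250:410]
cv2.imwrite('pics/ez.png',cv2.convertScaleAbs(cv2.resize(p,(800,600),interpolation=cv2.INTER_CUBIC)[...,::-1],alpha=1.6))
go([.561,.0225,.158])"
```

```text
turn [-0.129  0.064  0.229] shift [ 0.053 -0.451 -0.089] t 12.5167 F [-0.3 -0.9 -0.3] pos [0.5567 0.0049 0.1542]
```

View pics/ez.png

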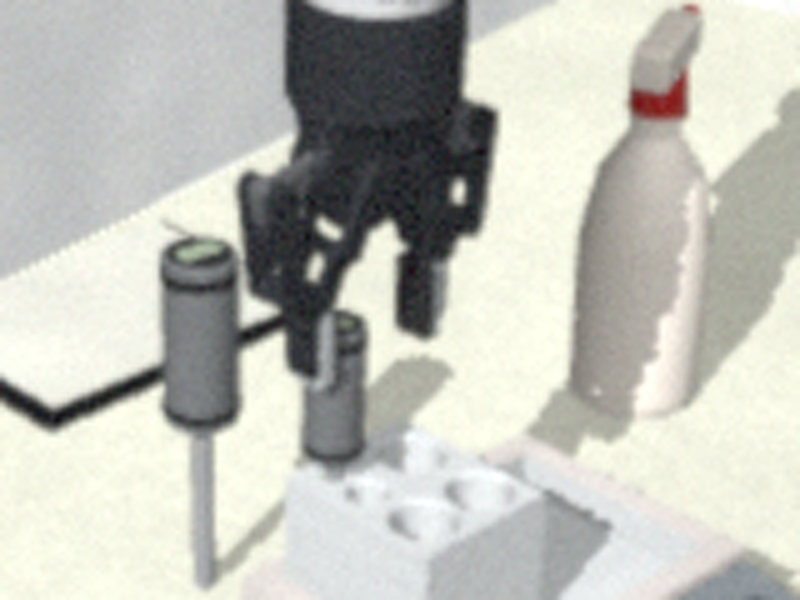

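The picture shows the left finger tip at (305,370), right beside the probe body (335,390), and the right one at (420,300). The tool stopped about 18 mm short of its y target, so I'll check why.

```bash
python3 -c "
from h import *
s=r.get_state(); print({k:np.round(v,3) for k,v in s.items()})
z=np.load('side.npz');C=cloud('side',z['d']); m=(C[...,0]>.53)&(C[...,0]<.6)&(C[...,1]>-.01)&(C[...,1]<.06)
for lo,hi in((.145,.155),(.155,.165),(.165,.175),(.2,.206),(.206,.212)):
  k=m&(C[...,2]>lo)&(C[...,2]<hi); print(lo,k.sum(),C[k].min(0).round(4),C[k].max(0).round(4),C[k].mean(0).round(4))
"
```

```text
{'time': np.float64(12.517), 'q': array([-0.12 ,  0.131,  0.089,  1.535,  0.014,  3.141]), 'joint_velocities': array([ 0.003, -0.004,  0.055,  0.028,  0.001, -0.001]), 'tau': array([  0.112, -39.1  ,  33.717,  -0.159,   0.062,  -0.   ]), 'tool_pos': array([0.557, 0.005, 0.154]), 'ee_rot': array([ 0.998, -0.06 , -0.003, -0.007]), 'wrist_force': array([-0.278, -0.929, -0.309]), 'ft_torque': array([-0.003,  0.042,  0.09 ]), 'gripper_force': np.float64(0.0), 'grip_width': np.float64(0.701)}
0.145 51 [0.5478 0.0137 0.1453] [0.5743 0.0378 0.1547] [0.5567 0.0297 0.1504]
0.155 44 [0.5485 0.0174 0.1551] [0.5706 0.0367 0.1641] [0.5567 0.0297 0.1602]
0.165 46 [0.5476 0.015  0.1651] [0.57   0.0372 0.1749] [0.5565 0.0293 0.1697]
0.2 48 [0.5473 0.0135 0.2   ] [0.5702 0.0518 0.206 ] [0.5549 0.037  0.2033]
0.206 47 [0.5479 0.0099 0.2062] [0.57   0.0495 0.2117] [0.5568 0.0311 0.2086]
```

>>> arm_command([
  [0,0,0,0,0,0,60],
])

```text
time: 12.6
tool_pos: [0.5583, 0.005, 0.1569]
ee_rot: [0.998, -0.059, -0.001, -0.007]
wrist_force: [0.0, 0.8, -0.3]
grip_width: 0.705
gripper_force: 0.0
```

Joint 6 hit its limit. I'll lift clear, turn the tool by about 20°, which is harmless on a round body, and retry.

>>> arm_command([
  [0,0,0,0,0,-0.4,60],
  [0,0,0,0,0,-0.9,60],
  [0,0,0,0,0,-1.4,60],
  [0,0,0,0,0,-1.9,60],
  [0,0,-0.5,0,0,-2.1,60],
  [0,0,-1.2,0,0,-2.2,60],
  [0,0,-1.9,0,0,-2.2,60],
  [0,0,-2.6,0,0,-2.2,60],
  [0,0,-3.3,0,0,-2.2,60],
  [0,0,-4.0,0,0,-2.2,60],
  [0,0,-4.0,0,0,-2.2,60],
  [0,0,-4.0,0,0,-2.2,60],
])

```text
time: 13.6
tool_pos: [0.5598, 0.0041, 0.2471]
ee_rot: [0.989, 0.149, 0.003, -0.006]
wrist_force: [-0.0, 0.4, -0.3]
grip_width: 0.704
gripper_force: 0.0
```

```bash
python3 -c "
from h import *
print(r.get_state()['q'].round(3)); look('f'); go([.561,.0215,.242],np.radians(16))"
```

```text
[-0.121  0.153  0.298  1.714  0.014  2.721]
side block 712 (array([528.4,   5. ]), array([80.2, 91.6]), 80.95) [0.5256 0.0111 0.1294] [333. 249.]
side ptop 101 (array([562.2,  22.6]), array([26.8, 26.1]), 5.7) [0.56   0.0266 0.2077] [317. 216.]
turn [-0.119 -0.061  0.195] shift [ 0.16  -0.402  0.119] t 13.7 F [ 0.4  0.8 -0. ] pos [0.5596 0.0042 0.2465]
```

>>> arm_command([
  [-0.06,-0.03,0.1,0.05,-0.15,0.05,60],
  [-0.12,-0.06,0.2,0.12,-0.3,0.1,60],
  [-0.12,-0.06,0.2,0.16,-0.4,0.12,60],
  [-0.12,-0.06,0.2,0.16,-0.4,0.12,60],
  [-0.12,-0.06,0.2,0.16,-0.4,0.12,60],
])

```text
time: 14.12
tool_pos: [0.5607, 0.0217, 0.2413]
ee_rot: [0.99, 0.14, -0.001, -0.0]
wrist_force: [0.5, 0.2, -0.5]
grip_width: 0.706
gripper_force: 0.0
```

```bash
python3 -c "
from h import *
go([.561,.0215,.158],np.radians(16));print(r.get_state()['q'].round(3))"
```

```text
turn [-0.002  0.01   0.015] shift [0.007 0.007 2.082] t 14.1167 F [ 0.5  0.2 -0.5] pos [0.5607 0.0217 0.2413]
[-0.081  0.159  0.293  1.706 -0.     2.78 ]
```

>>> arm_command([
  [0,0,0,0,0,0.2,60],
  [0,0,0,0,0,0.5,60],
  [0,0,0,0,0,0.9,60],
  [0,0,0,0,0,1.3,60],
  [0,0,0,0,0,1.7,60],
  [0,0,0,0,0,2.0,60],
  [0,0,0,0,0,2.08,60],
  [0,0,0,0,0,2.08,50],
  [0,0,0,0,0,2.08,40],
  [0,0,0,0,0,2.08,36],
  [0,0,0,0,0,2.08,36],
  [0,0,0,0,0,2.08,36],
], newtons=20)

```text
time: 15.12
tool_pos: [0.5614, 0.0216, 0.1593]
ee_rot: [0.99, 0.14, 0.001, 0.0]
wrist_force: [-0.3, 0.1, -0.5]
grip_width: 0.426
gripper_force: 0.0
```

```bash
python3 -c "
from h import *
grab('side'); p=np.load('side.npz')['p'][165:255,265:385]
cv2.imwrite('pics/gz.png',cv2.convertScaleAbs(cv2.resize(p,(800,600),interpolation=cv2.INTER_CUBIC)[...,::-1],alpha=1.6))
go([.561,.0215,.158],np.radians(16))"
```

```text
turn [ 0.002 -0.006  0.012] shift [-0.007  0.001  0.026] t 15.1667 F [ 0.7  0.5 -0.5] pos [0.5613 0.0216 0.159 ]
```

View pics/gz.png

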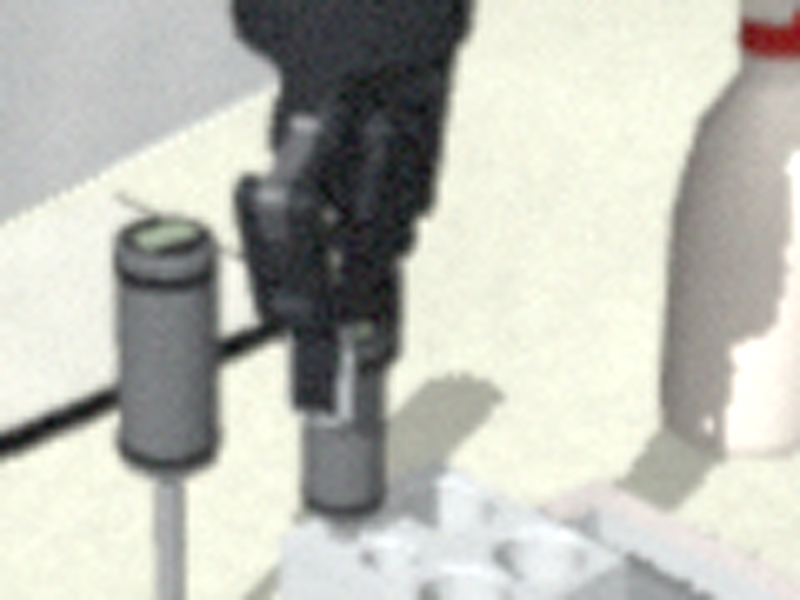

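Fingers straddle the body at (345,400) in the crop, free on both sides. Closing step by step.

>>> arm_command([
  [0,0,0,0,0,0,33],
  [0,0,0,0,0,0,33],
  [0,0,0,0,0,0,33],
])

```text
time: 15.42
tool_pos: [0.5607, 0.0217, 0.1582]
ee_rot: [0.99, 0.14, -0.0, -0.0]
wrist_force: [-1.2, 0.4, 0.5]
grip_width: 0.388
gripper_force: 0.0
```

>>> arm_command([
  [0,0,0,0,0,0,31],
  [0,0,0,0,0,0,31],
  [0,0,0,0,0,0,31],
])

```text
time: 15.67
tool_pos: [0.5607, 0.0216, 0.158]
ee_rot: [0.99, 0.14, -0.001, -0.0]
wrist_force: [0.2, 0.2, -0.3]
grip_width: 0.366
gripper_force: 0.0
```

>>> arm_command([
  [0,0,0,0,0,0,29.5],
  [0,0,0,0,0,0,29.5],
  [0,0,0,0,0,0,29.5],
])

```text
time: 15.92
tool_pos: [0.5607, 0.0215, 0.1581]
ee_rot: [0.99, 0.14, -0.0, -0.0]
wrist_force: [-0.2, -0.2, 0.2]
grip_width: 0.345
gripper_force: 0.2
```

>>> arm_command([
  [0,0,0,0,0,0,28.5],
  [0,0,0,0,0,0,28.5],
  [0,0,0,0,0,0,28.5],
])

```text
time: 16.17
tool_pos: [0.5607, 0.0215, 0.1581]
ee_rot: [0.99, 0.14, -0.0, -0.0]
wrist_force: [-0.5, -0.6, 1.9]
grip_width: 0.333
gripper_force: 0.3
```

Well centred, with only slight contact. Closing fully.

>>> arm_command([
  [0,0,0,0,0,0,27],
  [0,0,0,0,0,0,27],
  [0,0,0,0,0,0,27],
])

```text
time: 16.42
tool_pos: [0.5609, 0.0213, 0.1582]
ee_rot: [0.99, 0.14, -0.0, 0.0]
wrist_force: [0.4, -2.4, 0.1]
grip_width: 0.316
gripper_force: 16.9
```

>>> arm_command([
  [0,0,0,0,0,0,20],
  [0,0,0,0,0,0,20],
  [0,0,0,0,0,0,20],
  [0,0,0,0,0,0,20],
])

```text
time: 16.75
tool_pos: [0.5608, 0.0214, 0.1583]
ee_rot: [0.99, 0.14, -0.0, 0.0]
wrist_force: [1.0, -2.3, 2.2]
grip_width: 0.321
gripper_force: 19.8
```

>>> arm_command([
  [0,0,0,0,0.02,0,20],
  [0,0,0,0,0.02,-0.02,20],
  [0,0,0,0,0.02,-0.06,20],
  [0,0,0,0,0.02,-0.1,20],
  [0,0,0,0,0.02,-0.14,20],
  [0,0,0,0,0.02,-0.18,20],
  [0,0,0,0,0.02,-0.2,20],
  [0,0,0,0,0.02,-0.2,20],
])

```text
time: 17.42
tool_pos: [0.5609, 0.0212, 0.1663]
ee_rot: [0.99, 0.14, -0.0, -0.0]
wrist_force: [-0.7, 0.1, -0.5]
grip_width: 0.317
gripper_force: 19.8
```

>>> arm_command([
  [0,0,0,0,0,-0.04,20],
  [0,0,0,0,0,-0.09,20],
  [0,0,0,0,0,-0.14,20],
  [0,0,0,0,0,-0.19,20],
  [0,0,0,0,0,-0.24,20],
  [0,0,0,0,0,-0.29,20],
  [0,0,0,0,0,-0.34,20],
  [0,0,0,0,0,-0.38,20],
  [0,0,0,0,0,-0.4,20],
  [0,0,0,0,0,-0.4,20],
])

```text
time: 18.25
tool_pos: [0.5611, 0.0209, 0.1824]
ee_rot: [0.99, 0.14, -0.0, -0.0]
wrist_force: [0.3, -0.5, -0.8]
grip_width: 0.319
gripper_force: 19.7
```

>>> arm_command([
  [0,0,0,0,0,-0.04,20],
  [0,0,0,0,0,-0.09,20],
  [0,0,0,0,0,-0.14,20],
  [0,0,0,0,0,-0.19,20],
  [0,0,0,0,0,-0.24,20],
  [0,0,0,0,0,-0.29,20],
  [0,0,0,0,0,-0.34,20],
  [0,0,0,0,0,-0.38,20],
  [0,0,0,0,0,-0.4,20],
  [0,0,0,0,0,-0.4,20],
  [0,0,0,0,0,-0.4,20],
  [0,0,0,0,0,-0.4,20],
])

```text
time: 19.25
tool_pos: [0.5609, 0.0209, 0.1979]
ee_rot: [0.99, 0.14, -0.001, -0.0]
wrist_force: [0.0, 0.4, -1.0]
grip_width: 0.32
gripper_force: 19.7
```

```bash
python3 -c "
from h import *
look('h'); C=np.load('sideC.npy'); z=np.load('side.npz')
m=(abs(C[...,0]-.561)<.02)&(abs(C[...,1]-.022)<.03)&(C[...,2]>.14)&(C[...,2]<.19)
print(C[m].min(0),C[m].max(0))
p=z['p'][165:255,265:385]
cv2.imwrite('pics/hz.png',cv2.convertScaleAbs(cv2.resize(p,(800,600),interpolation=cv2.INTER_CUBIC)[...,::-1],alpha=1.6))
go([.561,.0215,.1983],np.radians(16))"
```

```text
side block 735 (array([528.8,   4.6]), array([80.7, 95.3]), 82.18) [0.5266 0.0101 0.1295] [332. 249.]
side ptop 76 (array([555.9,  31.1]), array([24., 13.]), 39.01) [0.5541 0.0326 0.2073] [317. 217.]
[0.54887301 0.01697094 0.14191181] [0.57592962 0.03695764 0.18953063]
turn [-0.004  0.011  0.012] shift [ 0.007 -0.014 -0.01 ] t 19.35 F [-0.5  0.2 -1.6] pos [0.5609 0.0209 0.1979]
```

View pics/hz.png

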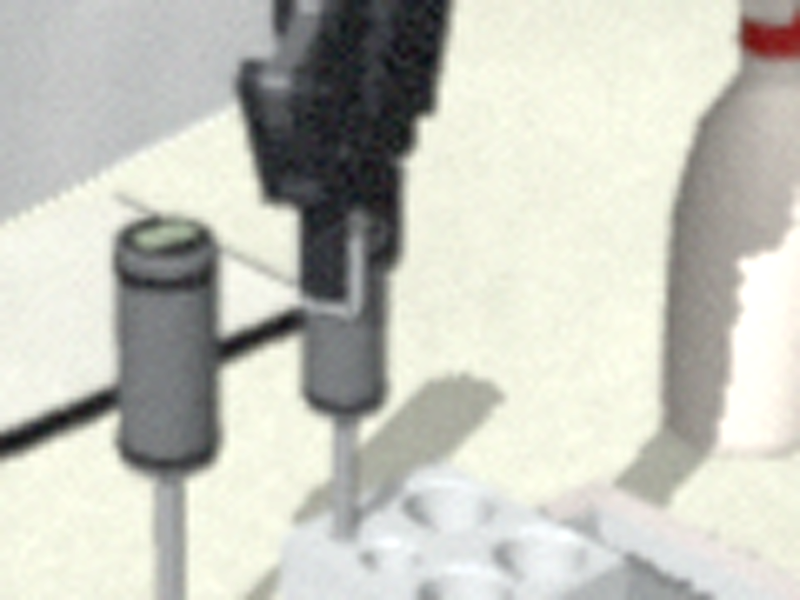

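The body is up (its bottom edge went from row 510 to 410), with the stem vertical in its bore and the block unmoved. Forces are about the thermometer's weight, so I'll settle briefly and hand in.

>>> arm_command([
  [0,0,0,0,0,0,20],
  [0,0,0,0,0,0,20],
  [0,0,0,0,0,0,20],
  [0,0,0,0,0,0,20],
  [0,0,0,0,0,0,20],
  [0,0,0,0,0,0,20],
])

```text
time: 19.85
tool_pos: [0.561, 0.0209, 0.1981]
ee_rot: [0.99, 0.14, -0.001, -0.0]
wrist_force: [0.7, 0.6, -0.4]
grip_width: 0.317
gripper_force: 19.7
```

```bash
python3 -c "
from bench import r
print(r.get_state()['tool_pos'], r.job_done())"
```

```text
the job is handed in; nothing more can be done
[0.56096089 0.02085954 0.19805174] None
```

Job handed in at about 20 s with no verdict returned: the block was pushed against the far and left walls, and the thermometer is held still about 40 mm up (39.8 mm by the arm's own reading).

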